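# Let the ratchet lift down to its set collar

### The job

The tray of the little ratchet lift stands too high. Press the pawl's thumb pad down gently, just far enough for the nose to clear the toothed wheel, hold it there while the tray sinks, and let the pawl drop back in time for the tray to lock at the notch nearest the set collar. Leave the things standing round the lift where they are.

Things in the scene. Friction and masses are not known exactly. Their poses are not given: they have to be found in the camera images.
- stand: foot of the ratchet lift: grey plate 100 x 200 x 12 mm (x, y, z) fixed on the table; origin at its underside's centre, x away from the robot, y to the left. On its post the white winch head (62 x 84 x 84 mm) is clamped at a height that differs by up to 30 mm and is NOT measured. The head's front (-x) bears a 12-toothed steel ratchet wheel, 84 mm across, teeth 8 mm deep
- pin_plumb (a point): point on the table plumb below the pawl's pin. The pawl is a two-armed steel lever in an upright plane across the lift's front, above and right of the wheel: its nose, 58 mm left of the pin, lies between two teeth; its thumb pad is 58 mm right of it. A spring drops it at once when let go. More than 18 N on any part of the lift is too much for it
- pad_plumb (a point): point on the table plumb below the centre of the black ribbed thumb pad, 28 mm (x) by 34 mm (y); its upper face is 135 to 170 mm above the table (not measured), the highest thing within 110 mm. Pressed down about 8 mm it lifts the nose clear; it resists with about 3 N at first, then 4 to 8 N until and while clear. Some 3 mm further is a rigid stop
- carriage: aluminium sleeve 30 mm high on the mast at the lift's left, with a 90 x 80 mm tray (two vials fixed on it) and a dark pointer; origin at mid height, level with the pointer. While the pawl is clear it sinks by its weight at about 5 to 9 mm/s, 72 mm at most; it cannot be raised again. A notch is 13.1 mm; it starts at a notch, and a pawl let go between notches locks it at the next one below
- collar_point (a point): centre of the dark set collar, a ring 18 mm across and 10 mm high with a small pointer, fixed on the thin upright gauge rod between winch head and mast. It marks the height for the carriage's origin, as near as the notches allow; it lies 2 to 4 notches below the carriage's start. Rod and mast end under a bridge, up to 260 mm above the table
- timer_center (a point): centre of a white timer, 61 x 61 x 21 mm, loose on the table to the right of the lift: a bystander
- stamp_center (a point): centre of a hand stamp with a wooden knob, 21 x 34 x 55 mm, standing loose in front of the lift: a bystander
- dropper_bottle_center (a point): centre of a brown dropper bottle, 32 x 31 x 86 mm, standing loose behind and below the thumb pad's end of the lift: a bystander

How it is judged:
On the way:
1. the pawl is cleared and the carriage has begun to sink (distance of carriage from where it was at the start of the episode above 0.006 m), for 0.1 s.
At the end, for the whole second after the job is handed in: the carriage is locked at rest (under 2 mm/s) with its origin within 8.5 mm in height of the collar's centre, that is at the notch nearest to it, with nothing but the pawl holding it (z of carriage in the frame of collar_point between -0.0085 and 0.0085 m and linear speed of carriage below 0.002 m/s); the robot touches nothing.
It fails at once if the fingers press on the lift (or on anything) with more than 18 N (contact force between the fingers and anything else above 18 N).
It fails at once if the arm bears on anything with more than 18 N (contact force between the arm and anything else above 18 N).
It fails at once if the timer is shifted by more than 20 mm (distance of timer_center from where it was at the start of the episode above 0.02 m).
It fails at once if the stamp is shifted by more than 20 mm (distance of stamp_center from where it was at the start of the episode above 0.02 m).
It fails at once if the dropper bottle is shifted by more than 20 mm (distance of dropper_bottle_center from where it was at the start of the episode above 0.02 m).
It also fails if it takes over 64 s, if anything falls off the work surface, if the arm or the gripper's body presses on something with over 40 N, if the wrist force passes 120 N, or if a joint passes its speed limit or range.

### The arm

A 7-joint arm with a two-finger parallel gripper is mounted at the origin on a cart in front of the work surface, level with it; the furniture and walls round the work are solid. World frame = base frame: x ahead of the robot, y to its left, z up, the work surface at z = 0. Lengths are in m, angles in rad, forces in N, time in s.
With the tool pointing down it reaches from about 0.425 to 0.925 m from the base axis. Payload 6.8 kg.
Tool frame: the origin (TCP) lies on the mounting face of the last link; the fingertips stand 173 mm ahead of it and the grasp point (between the pads) lies 155 mm ahead of it; z points along the fingers, y is the line along which they close (so a half turn about z gives the same grasp; the last joint's range is limited). The gripper opens to 85 mm and grips with 20 to 120 N. Pads are 22 mm wide; open, the fingers measure 114 mm over their backs; the gripper's body (76 mm by 85 mm) begins 54 mm behind the grasp point. The pads swing forward as they close: fully open they stand 13 mm farther back than shut.
Start: joints at [-1.444, 0.477, 0.022, 1.555, -0.011, 1.109, -0.083], TCP at [0.157, 0.656, 0.405] pointing down, gripper open.
Joint ranges: [-2.96, 2.96], [-0.34, 2.1], [-1.41, 1.46], [0.24, 2.44], [-1.37, 4.51], [0.17, 1.92], [-2.96, 2.96]. Speed limits (rad/s): [2.39, 2.39, 3.14, 3.14, 3.14, 3.14, 3.14].

### API

Orientations are given as a rotation vector (axis times angle).
In Python, from bench import r gives the robot as it stands.
- The arm moves only by the tool carry_out, never from a script. Its argument "moves" is a list of rows, each a list of 5 numbers: the shift along the tool's x, y, z in m, then the turn about the tool's z in rad, then the finger opening in m, from 0 to 0.0854. In form: [[dx, dy, dz, roll, claw], ...]. A call has exactly 8 rows; each row is the pose to reach, as a shift and turn from the pose commanded when the call began, along the tool's axes at that moment; what a row does not reach only later rows make up. A row lasts 1/10 s, in which the tool goes at most 50 mm and 8.59 degrees, less where a joint would pass 70% of its speed; a pose out of reach is approached as far as the arm can. A call with a gripper value outside its range is refused whole. The fingers move at their own pace and stop on an object; "force" is the grip in N (left out, the last holds). Time passes only in rows, so rows that repeat a pose let the fingers close, or fill a call up. It gives the time, the measured TCP pose, the force, the opening and the grip force at its end, in the units of the state.
- r.get_obs(): the state, without advancing time (a new reading comes with each control period).
- r.grab_frame(name): name is "side" or "top"; returns the picture (480x640x3 uint8, red, green, blue); there is no depth.
- r.calibration(name): a dict with "fx", "fy", "cx", "cy" (pixels), "k1" (the pictures are not rectified: a ray, as slopes to the right and down, at radius r is drawn at 1 + k1 r^2 times it, then the intrinsics apply), "rvec" (rotation vector, rad) and "tvec" (3), from world to camera coordinates, as OpenCV has them. Camera axes: x right, y down, z forward; pixel columns grow to the right and rows downward; lengths in m; the calibration is good to about 2 mm. A picture is of the moment at which its call begins. calibration takes no time and is no camera call.
- r.hand_in(): hands the job in; it is judged then, once.
The state is a dict: "clock": time; "joints": joint angles; "qvel": joint speeds; "tau": joint torques, N m; "tcp_pos": TCP position; "orientation": TCP orientation; "contact_force": force on the tool from outside, world axes, zero at the start; "moment": the same for the moment, N m; "grip_width": finger opening in m; "gripper_force": force on a finger pad.
Only numpy, scipy, OpenCV 4.12 (cv2) and the standard library are available. Lean on these libraries where they do the work, as an engineer would, in place of code of your own. Each camera call takes 0.05 s, during which the arm holds its last target. There are 200 camera calls.

## Working session

There is one attempt and no reset: what is moved stays moved. The work goes in short steps, Python scripts to look and compute and a tool call to move; the robot and the scene stay as the last step left them, time stands still between calls to the robot, and variables do not carry over. Pictures are saved under pics/ and viewed, at most 10 in all, crops included, and the job is handed in when it is done.

Besides the shell and the picture viewer there is one more tool, called after "Request:" as name(argument=value, ...), one argument or row to a line, values as JSON. carry_out: Moves the arm, as the interface text tells. Its arguments: {"type":"object","properties":{"moves":{"type":"array","items":{"type":"array","items":{"type":"number"}}},"force":{"type":"number"}},"required":["moves"]}

```bash
mkdir -p pics; ls; python3 - <<'E'
from bench import r
import cv2
for n in("side","top"):
    cv2.imwrite(f"pics/{n}0.png",r.grab_frame(n)[:,:,::-1]); print(n,r.calibration(n))
print(r.get_obs())
E
```

```text
pics
side {'fx': 592.8919414144918, 'fy': 592.8919414144918, 'cx': 324.3689155030754, 'cy': 232.98314445783606, 'k1': -0.059181577814834185, 'rvec': array([ 2.26842427, -0.18355552,  0.08707455]), 'tvec': array([-0.50969674,  0.02858091,  1.02755152])}
top {'fx': 438.6808535564506, 'fy': 438.6808535564506, 'cx': 326.50693414708536, 'cy': 245.26060878566705, 'k1': 0.01775386910475183, 'rvec': array([ 2.31450352, -1.86711207,  0.19162581]), 'tvec': array([-0.30206209,  0.43370627,  0.8890176 ])}
{'clock': 0.1, 'joints': array([-1.44409129,  0.47772909,  0.02231398,  1.5563021 , -0.0115131 ,
        1.10933294, -0.08307995]), 'qvel': array([ 6.37478530e-04, -2.31737907e-03,  7.05590460e-05, -2.64626619e-03,
       -6.06531067e-05, -4.56422322e-04,  2.16143865e-04]), 'tau': array([ 4.53908040e-03, -5.97761965e+01,  1.61380850e+00, -2.81954491e+01,
        1.28335730e-02,  5.00625363e-03, -1.31546358e-06]), 'tcp_pos': array([0.15695834, 0.65625478, 0.40383566]), 'orientation': array([-3.67878596e-01, -3.11987917e+00,  2.57783456e-03]), 'contact_force': array([-0.15251261, -0.10032608,  0.67446728]), 'moment': array([-0.00588154, -0.00561869, -0.00659656]), 'gripper_force': 0.0, 'grip_width': 0.08522291210247504}
```

View pics/side0.png

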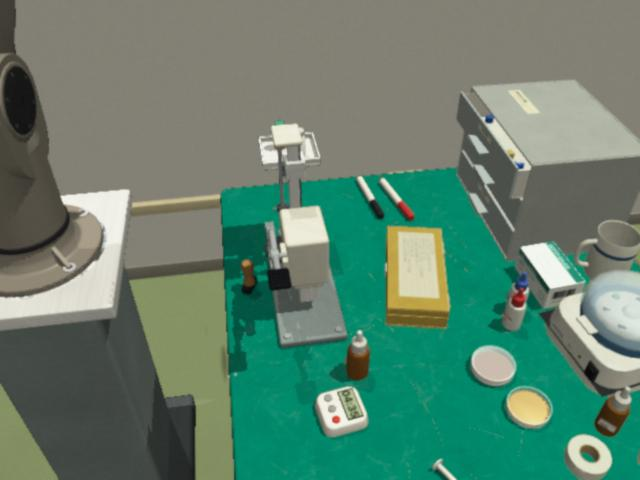

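View pics/top0.png

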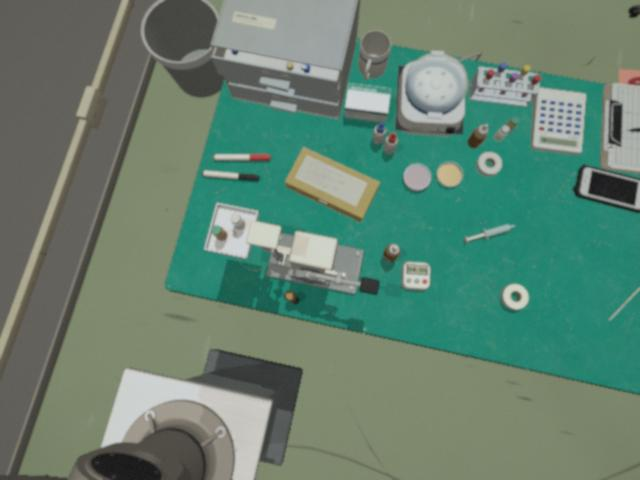

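The side view shows the black pad at about (279,278), the winch head at (304,245), the tray at (289,150), the stamp at (248,275), the bottle at (358,355) and the timer at (342,410). In the top view the pad is at (370,286), the tray at (232,231) and the stamp at (291,296). Next I'll enlarge the lift in both views.

```bash
cat > h.py <<'E'
import numpy as np,cv2
from bench import r
def cam(n):
    c=r.calibration(n);R=cv2.Rodrigues(c['rvec'])[0];return c,R,np.array(c['tvec']).ravel()
def ray(n,u,v):
    c,R,t=cam(n);d=np.array([(u-c['cx'])/c['fx'],(v-c['cy'])/c['fy']]);p=d.copy()
    for _ in range(20):p=d/(1+c['k1']*(p@p))
    w=R.T@np.array([*p,1]);return -R.T@t,w/np.linalg.norm(w)
def plane(n,u,v,z):
    o,w=ray(n,u,v);return o+w*(z-o[2])/w[2]
def tri(a,b):
    o,w=ray('side',*a);q,s=ray('top',*b)
    k=np.linalg.lstsq(np.c_[w,-s],q-o,rcond=None)[0]
    A=o+w*k[0];B=q+s*k[1];return (A+B)/2,np.linalg.norm(A-B)
def proj(n,P):
    c,R,t=cam(n);p=R@np.array(P)+t;p=p[:2]/p[2];p=p*(1+c['k1']*(p@p));return p*[c['fx'],c['fy']]+[c['cx'],c['cy']]
E
python3 - <<'E'
from h import *
s=cv2.imread('pics/side0.png');t=cv2.imread('pics/top0.png')
cv2.imwrite('pics/s1.png',cv2.resize(s[110:310,220:360],None,fx=4,fy=4,interpolation=2)[:, :][:800].copy()[0:800])
a=cv2.resize(s[110:300,230:350],None,fx=3.1,fy=3.1,interpolation=2);b=cv2.resize(t[195:315,195:405],None,fx=3.8,fy=3.8,interpolation=2)
cv2.imwrite('pics/s1.png',a);cv2.imwrite('pics/t1.png',b)
for n,im,(x0,x1,y0,y1) in(('side',s,(262,296,262,296)),('top',t,(355,390,272,300))):
    m=(im[y0:y1,x0:x1].max(2)<40).astype(np.uint8)
    k,l,st,ce=cv2.connectedComponentsWithStats(m)
    for i in range(1,k):
        if st[i,4]>20:print(n,st[i]+[x0,y0,0,0,0],ce[i]+[x0,y0])
print(tri((279,278),(370,286)))
E
```

```text
side [268 269  23  21 404] [278.62128713 279.03465347]
(array([ 0.40778354, -0.30225628,  0.16060045]), np.float64(0.0021095980475072103))
```

View pics/s1.png

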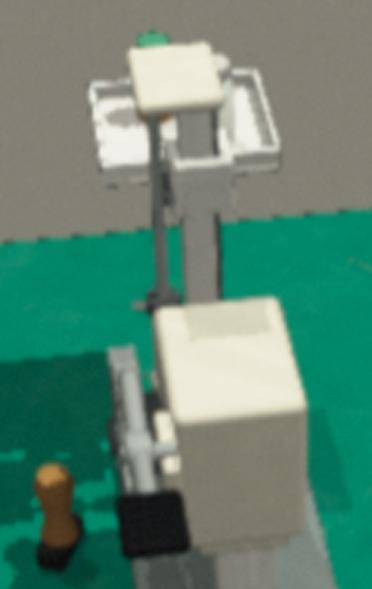

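View pics/t1.png

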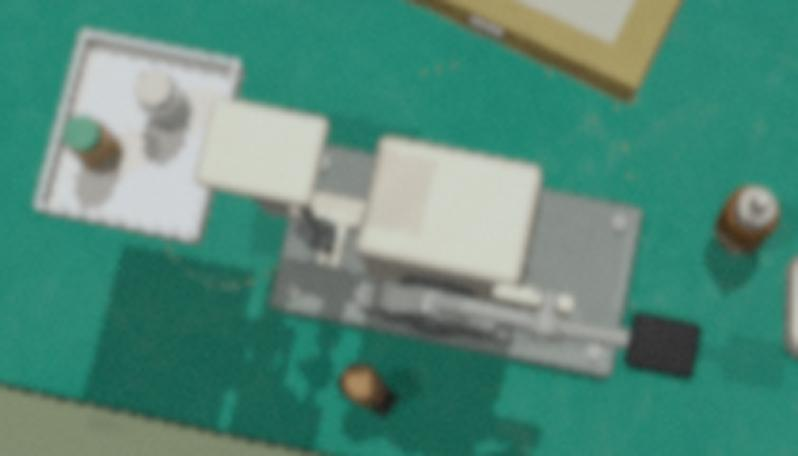

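Both crops show the parts clearly. In the side crop the collar is at (162,300), the carriage pointer at (168,185), and the pad corners run from about (120,497) to (190,553). In the top crop the pad centre is at (663,345) and the head roof spans (360,135) to (540,280). Now the positions.

```bash
python3 - <<'E'
from h import *
np.set_printoptions(precision=4,suppress=True)
S=lambda x,y:(230+(x+.5)/3.1-.5,110+(y+.5)/3.1-.5);T=lambda x,y:(195+(x+.5)/3.8-.5,195+(y+.5)/3.8-.5)
P=lambda k,a,b:print(k,*tri(S(*a),T(*b)))
for k,a,b in(('padFR',(120,500),(631,318)),('padc1',(184,493),(638,0)),)[:0]:P(k,a,b)
# pad upper-face corners: side img: left-top,right-top,right-bottom,left-bottom
P('pad c',(155,522),(663,345))
for c in((633,318),(700,325),(692,377),(627,372)):print('pad corner @.16',plane('top',*T(*c),.16))
P('head roof nearR',(305,410),(541,165)); P('head roof nearL',(172,415),(528,282))
P('bridge c',(176,78),(264,150))
P('collar',(162,300),(322,240))
c,_=tri(S(162,300),T(322,240))
for z in(0,.05,.1,.15,.2,.25):
    q=[*c[:2],z];a=proj('side',q);b=proj('top',q);print(z,(a-[230,110])*3.1,(b-[195,195])*3.8)
for y in(300,185,115):
  zs=np.linspace(.0,.3,601);v=np.array([proj('side',[*c[:2],z])[1] for z in zs]);print(y,zs[np.argmin(abs(v-S(0,y)[1]))])
for n,c in(('stamp',(362,385)),('bottle',(755,210))):print(n,plane('top',*T(*c),.05))
o=r.get_obs();print(cv2.Rodrigues(o['orientation'])[0])
E
```

```text
pad c [ 0.4087 -0.3006  0.1587] 0.0020936059408288056
pad corner @.16 [ 0.4172 -0.2839  0.16  ]
pad corner @.16 [ 0.4207 -0.3161  0.16  ]
pad corner @.16 [ 0.3954 -0.317   0.16  ]
pad corner @.16 [ 0.3911 -0.2862  0.16  ]
head roof nearR [ 0.4851 -0.2246  0.1437] 0.0007920428163756072
head roof nearL [ 0.4245 -0.2308  0.1544] 0.00013388830297781236
bridge c [ 0.4432 -0.1077  0.25  ] 0.0015185854246883962
collar [ 0.4285 -0.125   0.1361] 0.004310779477040523
0 [168.4333 500.5977] [346.2266 276.4336]
0.05 [164.3485 431.2622] [337.915 262.396]
0.1 [160.0002 357.0375] [328.669  246.7818]
0.15 [155.3651 277.4358] [318.3215 229.309 ]
0.2 [150.4178 191.9103] [306.6629 209.6247]
0.25 [145.1305  99.8489] [293.4271 187.28  ]
300 0.137
185 0.20450000000000002
115 0.2425
stamp [ 0.3662 -0.1524  0.05  ]
bottle [ 0.5067 -0.3436  0.05  ]
[[-0.9726  0.2326 -0.0003]
 [ 0.2326  0.9726 -0.0016]
 [-0.0001 -0.0016 -1.    ]]
```

The pad face measures about 27 x 32 mm, as it should, with its centre at (0.407, -0.301, 0.159). The first carriage reading is inconsistent with 2 to 4 notches, so I'll look closer there.

```bash
python3 - <<'E'
from h import *
s=cv2.imread('pics/side0.png');t=cv2.imread('pics/top0.png')
a=cv2.resize(s[140:212,262:312],None,fx=8,fy=8,interpolation=2);b=cv2.resize(t[222:272,250:298],None,fx=8,fy=8,interpolation=2)
b=cv2.copyMakeBorder(b,0,576-400,0,0,0)
cv2.imwrite('pics/z2.png',np.clip(np.hstack([a,b])*1.4,0,255).astype(np.uint8))
E
```

```text
(no output)
```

View pics/z2.png

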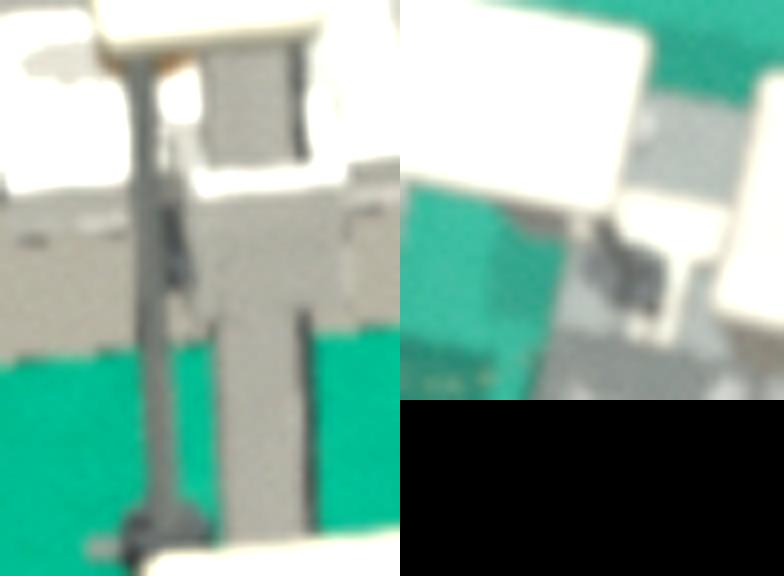

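In the enlarged side crop the sleeve's front face runs from y≈195 to 315 around x≈268, and the collar ring is centred at about (165,545). In the top crop the collar is at about (225,272).

```bash
python3 - <<'E'
from h import *
np.set_printoptions(precision=4,suppress=True)
S=lambda x,y:(262+(x+.5)/8-.5,140+(y+.5)/8-.5);T=lambda x,y:(250+(x+.5)/8-.5,222+(y+.5)/8-.5)
c,e=tri(S(165,545),T(225,272));print('collar',c,e)
for z in(.05,.1,.13,.15,.2,.25):
    q=[*c[:2],z];print(z,(proj('side',q)-[262,140]+.5)*8,(proj('top',q)-[250,222]+.5)*8)
# vertical planes normal ey (stand axis) through various offsets from collar
pad=np.array([.407,-.301]);th=np.arctan2(.0035,.0322);print(th)
ey=np.array([-np.sin(th),np.cos(th)]) # left
ey=np.array([-.10,.995]) if 0 else ey
for off in(-.01,0,.01,.02,.03):
    out=[]
    for px in((268,195),(268,255),(268,315),(172,240)):
        o,w=ray('side',*S(*px));k=((c[:2]-o[:2])@ey+off)/(w[:2]@ey);out.append(o+w*k)
    print(off,*out)
# tray: bright rim corners, stand plate dir
for a,b in(((605,182),(540,270)),((638,208),(612,375)),((290,150),(275,305))):
    X=lambda p:plane('top',195+p[0]/3.8,195+p[1]/3.8,.012);d=X(a)-X(b);print(X(a),X(b))
E
```

```text
collar [ 0.431  -0.1201  0.1303] 0.0005219334265730176
0.05 [181.9026 859.6636] [259.4876 327.2446]
0.1 [171.0765 668.3341] [239.1443 293.6605]
0.13 [164.2441 547.0036] [225.8029 271.6375]
0.15 [159.5407 463.2163] [216.3793 256.0824]
0.2 [147.2323 242.9175] [190.7323 213.7518]
0.25 [134.0832   5.8788] [161.6185 165.7054]
0.10827059086045604
-0.01 [ 0.4526 -0.1278  0.2131] [ 0.4522 -0.1278  0.2001] [ 0.4518 -0.1279  0.187 ] [ 0.4349 -0.1297  0.2066]
0 [ 0.4537 -0.1176  0.2062] [ 0.4533 -0.1176  0.1932] [ 0.4529 -0.1177  0.1798] [ 0.4357 -0.1196  0.1997]
0.01 [ 0.4548 -0.1074  0.1994] [ 0.4544 -0.1075  0.1862] [ 0.4539 -0.1075  0.1726] [ 0.4365 -0.1094  0.1928]
0.02 [ 0.4558 -0.0972  0.1926] [ 0.4554 -0.0973  0.1792] [ 0.455  -0.0973  0.1655] [ 0.4373 -0.0993  0.1859]
0.03 [ 0.4569 -0.0871  0.1858] [ 0.4565 -0.0871  0.1722] [ 0.4561 -0.0872  0.1583] [ 0.4381 -0.0891  0.179 ]
[ 0.5126 -0.2606  0.012 ] [ 0.4541 -0.2344  0.012 ]
[ 0.5016 -0.2823  0.012 ] [ 0.4038 -0.2867  0.012 ]
[ 0.4925 -0.0773  0.012 ] [ 0.4022 -0.0905  0.012 ]
```

Collar height is about 0.130. The sleeve's depth is uncertain, so the carriage is 42 to 56 mm above the collar. I'll move it one notch first and measure from that motion. Now I'll swing round to the pad at a safe height.

Request:
carry_out(
  moves=[
    [-0.0425, -0.02, -0.0095, 0, 0],
    [-0.085, -0.04, -0.019, 0, 0],
    [-0.1275, -0.06, -0.0285, 0, 0],
    [-0.17, -0.08, -0.038, 0, 0],
    [-0.2125, -0.1, -0.0475, 0, 0],
    [-0.255, -0.12, -0.057, 0, 0],
    [-0.2975, -0.14, -0.0665, 0, 0],
    [-0.34, -0.16, -0.076, 0, 0],
  ],
  force=40,
)

```text
clock: 0.9
tcp_pos: [0.4516, 0.4202, 0.4808]
orientation: [-0.368, -3.12, 0.001]
contact_force: [0.3, -0.2, -0.3]
grip_width: 0.0
gripper_force: 0.0
```

Request:
carry_out(
  moves=[
    [-0.0246, -0.0416, 0, 0, 0],
    [-0.0492, -0.0832, 0, 0, 0],
    [-0.0738, -0.1248, 0, 0, 0],
    [-0.0984, -0.1664, 0, 0, 0],
    [-0.123, -0.208, 0, 0, 0],
    [-0.1476, -0.2496, 0, 0, 0],
    [-0.1722, -0.2912, 0, 0, 0],
    [-0.197, -0.333, 0, 0, 0],
  ],
)

```text
clock: 1.7
tcp_pos: [0.5646, 0.0502, 0.4805]
orientation: [-0.368, -3.12, -0.0]
contact_force: [1.4, 0.3, -0.7]
grip_width: 0.0001
gripper_force: 0.0
```

Request:
carry_out(
  moves=[
    [0.009, -0.0472, 0, 0, 0],
    [0.018, -0.0944, 0, 0, 0],
    [0.027, -0.1416, 0, 0, 0],
    [0.036, -0.1888, 0, 0, 0],
    [0.045, -0.236, 0, 0, 0],
    [0.054, -0.2832, 0, 0, 0],
    [0.063, -0.3304, 0, 0, 0],
    [0.072, -0.378, 0, 0, 0],
  ],
)

```text
clock: 2.5
tcp_pos: [0.4053, -0.3002, 0.4807]
orientation: [0.368, 3.12, 0.001]
contact_force: [0.7, -1.0, -0.9]
grip_width: 0.0001
gripper_force: 0.0
```

Request:
carry_out(
  moves=[
    [-0.0015, -0.001, 0.02, 0, 0],
    [-0.0015, -0.001, 0.04, 0, 0],
    [-0.0015, -0.001, 0.06, 0, 0],
    [-0.0015, -0.001, 0.08, 0, 0],
    [-0.0015, -0.001, 0.1, 0, 0],
    [-0.0015, -0.001, 0.115, 0, 0],
    [-0.0015, -0.001, 0.125, 0, 0],
    [-0.0015, -0.001, 0.13, 0, 0],
  ],
)

```text
clock: 3.3
tcp_pos: [0.4076, -0.2999, 0.3498]
orientation: [-0.368, -3.119, -0.001]
contact_force: [-0.7, 0.3, 0.2]
grip_width: 0.0001
gripper_force: 0.0
```

```bash
python3 - <<'E'
from h import *
f={n:r.grab_frame(n)[:,:,::-1].copy() for n in('side','top')}
for n in f: cv2.imwrite(f'pics/{n}1.png',f[n])
a=cv2.resize(f['side'][130:310,220:340],None,fx=3.2,fy=3.2,interpolation=2);b=cv2.resize(f['top'][215:325,290:410],None,fx=3.2,fy=3.2,interpolation=2)
b=cv2.copyMakeBorder(b,0,a.shape[0]-b.shape[0],0,0,0);cv2.imwrite('pics/z3.png',np.hstack([a,b]))
o=r.get_obs();print(o['tcp_pos'],o['contact_force'],o['clock'])
E
```

```text
[ 0.40777358 -0.30003125  0.35032953] [0.3248839  0.02909942 0.1996768 ] 3.4
```

View pics/z3.png

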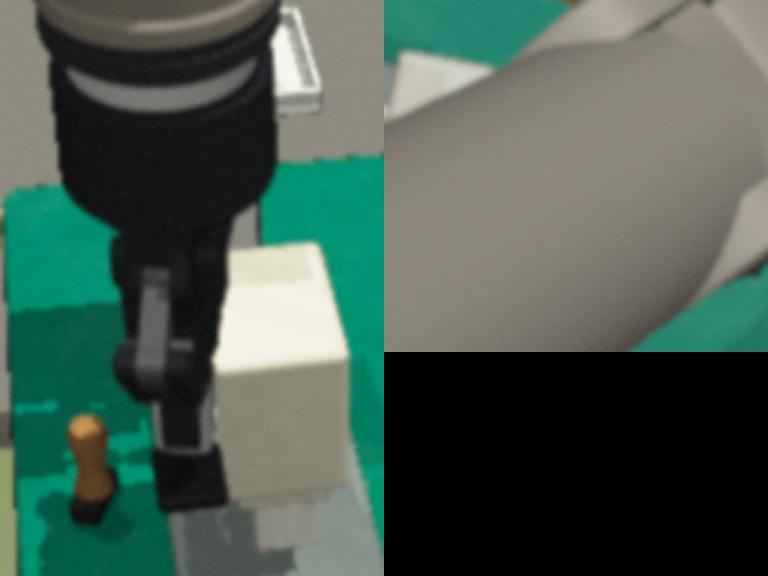

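The finger stands right over the pad. In the side crop the tip is at about (187,448) and the pad at (190,480). The tray's right corner, at about (320,164) in the full side image, stays visible for tracking. I'll approach slowly.

Request:
carry_out(
  moves=[
    [0, -0.001, 0.005, 0, 0],
    [0, -0.001, 0.009, 0, 0],
    [0, -0.001, 0.011, 0, 0],
    [0, -0.001, 0.012, 0, 0],
    [0, -0.001, 0.013, 0, 0],
    [0, -0.001, 0.014, 0, 0],
    [0, -0.001, 0.015, 0, 0],
    [0, -0.001, 0.0155, 0, 0],
  ],
)

```text
clock: 4.2
tcp_pos: [0.4077, -0.3012, 0.3354]
orientation: [0.368, 3.12, -0.0]
contact_force: [-1.0, -0.3, 3.7]
grip_width: -0.0002
gripper_force: 1.8
```

Request:
carry_out(
  moves=[
    [0, 0, 0.0005, 0, 0],
    [0, 0, 0.001, 0, 0],
    [0, 0, 0.0015, 0, 0],
    [0, 0, 0.002, 0, 0],
    [0, 0, 0.0025, 0, 0],
    [0, 0, 0.003, 0, 0],
    [0, 0, 0.0035, 0, 0],
    [0, 0, 0.004, 0, 0],
  ],
)

```text
clock: 5.0
tcp_pos: [0.4076, -0.3018, 0.3317]
orientation: [0.369, 3.119, -0.002]
contact_force: [-1.8, -2.0, 6.3]
grip_width: -0.0001
gripper_force: 3.2
```

```bash
cat > track.py <<'E'
from h import *
import sys
def shift(tag,show=True):
    out={}
    for n,(x0,x1,y0,y1) in(('side',(303,326,138,172)),('top',(200,258,198,262))):
        f=r.grab_frame(n)[:,:,::-1].copy();cv2.imwrite(f'pics/{n}_{tag}.png',f)
        ref=cv2.imread(f'pics/{n}1.png')
        tp=ref[y0:y1,x0:x1];m=cv2.matchTemplate(f[y0-5:y1+32,x0-12:x1+32],tp,cv2.TM_CCOEFF_NORMED)
        _,v,_,l=cv2.minMaxLoc(m);out[n]=(l[0]-12,l[1]-5,round(v,3))
    o=r.get_obs();print(tag,out,o['tcp_pos'],o['contact_force'],round(o['clock'],2))
    # tray z drop from side vertical: predicted pixel shifts
shift(sys.argv[1])
E
python3 track.py a; python3 - <<'E'
from h import *
for z in(.20,.187,.174,.16,.148): print(z,proj('side',[.47,-.05,z])-proj('side',[.47,-.05,.2]),proj('top',[.45,-.03,z])-proj('top',[.45,-.03,.2]))
E
```

```text
a {'side': (1, 1, 0.874), 'top': (0, 0, 0.999)} [ 0.40763575 -0.30185269  0.33168103] [-2.13396545 -1.94385545  5.77887885] 5.1
0.2 [0. 0.] [0. 0.]
0.187 [0.20141515 7.13260495] [1.61356887 1.75781091]
0.174 [ 0.3996948  14.14123227] [3.17608039 3.46009076]
0.16 [ 0.60979019 21.55361249] [4.8044235 5.2341857]
0.148 [ 0.78709084 27.79791529] [6.15734411 6.70827886]
```

Request:
carry_out(
  moves=[
    [0, 0, 0.0005, 0, 0],
    [0, 0, 0.001, 0, 0],
    [0, 0, 0.0015, 0, 0],
    [0, 0, 0.002, 0, 0],
    [0, 0, 0.0025, 0, 0],
    [0, 0, 0.003, 0, 0],
    [0, 0, 0.003, 0, 0],
    [0, 0, 0.003, 0, 0],
  ],
)

```text
clock: 5.9
tcp_pos: [0.4076, -0.3023, 0.3289]
orientation: [0.369, 3.118, -0.003]
contact_force: [-1.0, -1.9, 5.3]
grip_width: -0.0001
gripper_force: 3.3
```

```bash
sed -i 's/(303,326,138,172)/(308,326,138,172)/' track.py; python3 track.py b
```

```text
b {'side': (0, 0, 0.962), 'top': (0, 0, 0.998)} [ 0.40759755 -0.30226089  0.32886618] [-1.88988026 -3.36730793  5.7158977 ] 6.0
```

Request:
carry_out(
  moves=[
    [0, 0, 0.0003, 0, 0],
    [0, 0, 0.0006, 0, 0],
    [0, 0, 0.0009, 0, 0],
    [0, 0, 0.0012, 0, 0],
    [0, 0, 0.0015, 0, 0],
    [0, 0, 0.0015, 0, 0],
    [0, 0, 0.0015, 0, 0],
    [0, 0, 0.0015, 0, 0],
  ],
)

```text
clock: 6.8
tcp_pos: [0.4076, -0.3024, 0.3274]
orientation: [0.369, 3.118, -0.004]
contact_force: [-2.2, -3.8, 5.1]
grip_width: -0.0
gripper_force: 3.1
```

```bash
python3 track.py c
```

```text
c {'side': (0, 3, 0.966), 'top': (1, 1, 0.991)} [ 0.40756861 -0.30242273  0.327369  ] [-1.68136247 -4.14142545  5.93981121] 6.9
```

Request:
carry_out(
  moves=[
    [0, 0, 0, 0, 0],
    [0, 0, 0, 0, 0],
    [0, 0, 0, 0, 0],
    [0, 0, 0, 0, 0],
    [0, 0, 0, 0, 0],
    [0, 0, 0, 0, 0],
    [0, 0, 0, 0, 0],
    [0, 0, 0, 0, 0],
  ],
)

```text
clock: 7.7
tcp_pos: [0.4076, -0.3024, 0.3274]
orientation: [0.369, 3.118, -0.004]
contact_force: [-1.4, -2.6, 5.4]
grip_width: -0.0001
gripper_force: 3.1
```

```bash
python3 track.py d
```

```text
d {'side': (1, 6, 0.953), 'top': (1, 1, 0.987)} [ 0.40757826 -0.30242163  0.32737185] [-2.77647983 -4.36935915  5.98805813] 7.8
```

Request:
carry_out(
  moves=[
    [0, 0, 0, 0, 0],
    [0, 0, 0, 0, 0],
    [0, 0, 0, 0, 0],
    [0, 0, 0, 0, 0],
    [0, 0, 0, 0, 0],
    [0, 0, 0, 0, 0],
    [0, 0, 0, 0, 0],
    [0, 0, 0, 0, 0],
  ],
)

```text
clock: 8.6
tcp_pos: [0.4076, -0.3024, 0.3274]
orientation: [0.369, 3.118, -0.004]
contact_force: [-1.6, -4.2, 5.7]
grip_width: 0.0
gripper_force: 3.1
```

```bash
python3 track.py e
```

```text
e {'side': (0, 9, 0.94), 'top': (2, 2, 0.984)} [ 0.4075742  -0.30240685  0.32735932] [-1.13583649 -3.41093501  7.12229883] 8.7
```

Request:
carry_out(
  moves=[
    [0, 0, 0, 0, 0],
    [0, 0, 0, 0, 0],
    [0, 0, -0.02, 0, 0],
    [0, 0, -0.05, 0, 0],
    [0, 0, -0.08, 0, 0],
    [0, 0, -0.11, 0, 0],
    [0, 0, -0.13, 0, 0],
    [0, 0, -0.13, 0, 0],
  ],
)

```text
clock: 9.5
tcp_pos: [0.4081, -0.3016, 0.4591]
orientation: [0.367, 3.115, -0.001]
contact_force: [0.8, -0.1, -0.7]
grip_width: 0.0001
gripper_force: 0.0
```

```bash
python3 track.py f; python3 -c "
import cv2;a=cv2.imread('pics/side_f.png');b=cv2.imread('pics/top_f.png')
cv2.imwrite('pics/z4.png',cv2.resize(cv2.hconcat([a[100:320,180:400],b[150:370,170:390]]),None,fx=1.8,fy=1.8,interpolation=2))"
```

```text
f {'side': (0, 12, 0.862), 'top': (3, 3, 0.976)} [ 0.40753681 -0.30079775  0.4562235 ] [ 1.25203834e-01  3.94741505e-04 -5.34226058e-01] 9.6
```

View pics/z4.png

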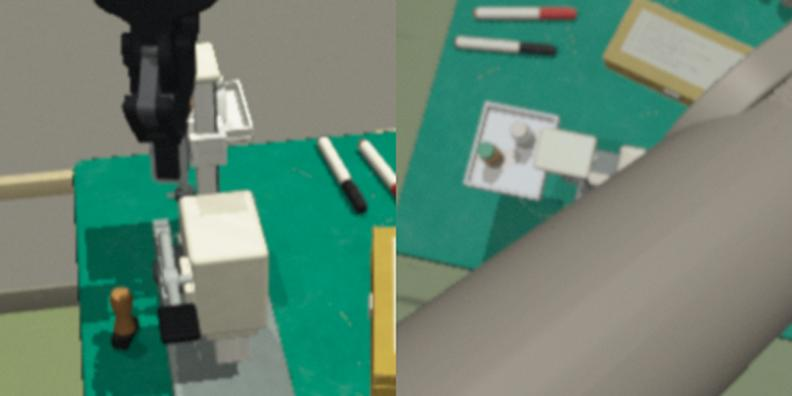

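The gripper now leaves the sleeve and tray in view, and the collar is visible at about (178,192) in the side crop. The tray has dropped about 12 px. I'll raise the tool a little further for a clean view of collar and sleeve at rest.

Request:
carry_out(
  moves=[
    [0.01, 0, -0.02, 0, 0],
    [0.02, 0, -0.04, 0, 0],
    [0.03, 0, -0.06, 0, 0],
    [0.04, 0, -0.08, 0, 0],
    [0.04, 0, -0.1, 0, 0],
    [0.04, 0, -0.1, 0, 0],
    [0.04, 0, -0.1, 0, 0],
    [0.04, 0, -0.1, 0, 0],
  ],
)

```text
clock: 10.4
tcp_pos: [0.3688, -0.2914, 0.555]
orientation: [-0.367, -3.117, -0.001]
contact_force: [0.1, 0.2, -0.7]
grip_width: 0.0001
gripper_force: 0.0
```

```bash
python3 track.py g; python3 - <<'E'
import cv2,numpy as np
a=cv2.imread('pics/side_g.png')[140:215,262:312];b=cv2.imread('pics/side0.png')[140:215,262:312]
z=cv2.resize(np.hstack([b,a]),None,fx=8,fy=8,interpolation=2)
cv2.imwrite('pics/z5.png',np.clip(z.astype(int)*1.15,0,255).astype(np.uint8)[:600,:800])
E
```

```text
g {'side': (0, 13, 0.84), 'top': (3, 3, 0.974)} [ 0.36877778 -0.29150805  0.5553404 ] [-0.06832436  0.0424834  -0.03274188] 10.5
```

View pics/z5.png

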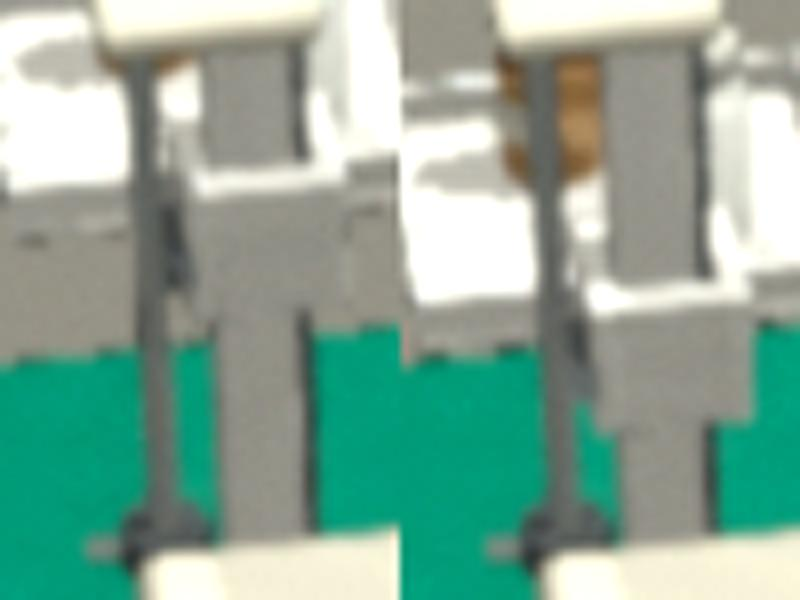

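Both views at rest: the sleeve's front face moved from y≈190–310 to y≈305–420, which is 14.4 px or about 26.2 mm, so exactly two notches. The collar is at (565,545) in the right half. Now I need the sleeve's depth from the top view, comparing before and after.

```bash
python3 - <<'E'
from h import *
np.set_printoptions(precision=4,suppress=True)
S=lambda x,y:(230+(x+.5)/3.1-.5,110+(y+.5)/3.1-.5);T=lambda x,y:(195+(x+.5)/3.8-.5,195+(y+.5)/3.8-.5)
for k,a,b in(('+x+y',(210,42),(220,97)),('-x+y',(129,50),(197,180)),('+x-y',(222,98),(328,117)),('-x-y',(135,106),(315,203))):
    print(k,*tri(S(*a),T(*b)), plane('top',*T(*b),.255))
a=cv2.imread('pics/top0.png')[215:275,240:300];b=cv2.imread('pics/top_g.png')[215:275,240:300]
cv2.imwrite('pics/z6.png',cv2.resize(np.hstack([a,b]),None,fx=6.6,fy=6.6,interpolation=2))
E
```

```text
+x+y [ 0.4618 -0.0838  0.2535] 0.0019803867869492443 [ 0.4604 -0.0842  0.255 ]
-x+y [ 0.4238 -0.0829  0.2523] 0.0019433364214662882 [ 0.4224 -0.0836  0.255 ]
+x-y [ 0.4621 -0.132   0.2525] 0.00022259021011576547 [ 0.4616 -0.1324  0.255 ]
-x-y [ 0.423  -0.1357  0.2546] 0.0007228949935076515 [ 0.4233 -0.1358  0.255 ]
```

View pics/z6.png

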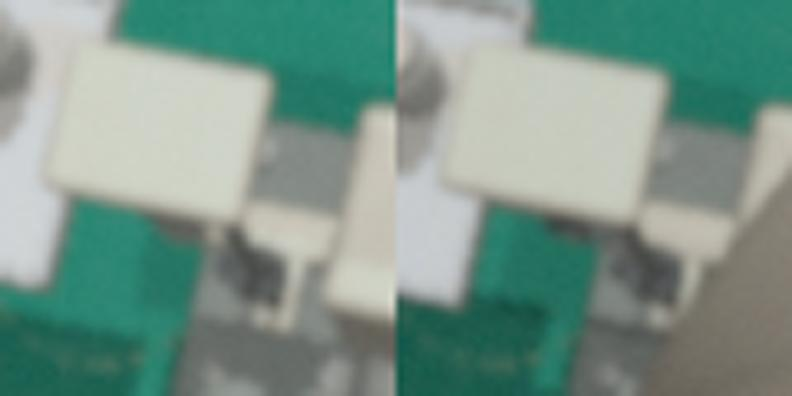

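Bridge roof is x 0.423–0.462, y −0.083 to −0.134. The mast must sit under it, so the sleeve's front face is about 11 mm behind the rod. That puts the carriage's start 55 mm above the collar, so the target is 4 notches (52.4 mm). Two are done and two remain. Going back down.

Request:
carry_out(
  moves=[
    [-0.015, 0, 0.03, 0, 0],
    [-0.03, 0, 0.07, 0, 0],
    [-0.04, 0, 0.11, 0, 0],
    [-0.04, 0, 0.15, 0, 0],
    [-0.04, 0, 0.18, 0, 0],
    [-0.04, 0, 0.2, 0, 0],
    [-0.04, 0, 0.21, 0, 0],
    [-0.04, 0, 0.214, 0, 0],
  ],
)

```text
clock: 11.3
tcp_pos: [0.4074, -0.3009, 0.3416]
orientation: [-0.368, -3.118, -0.001]
contact_force: [-0.1, 0.3, -0.4]
grip_width: 0.0003
gripper_force: 0.0
```

Request:
carry_out(
  moves=[
    [0, 0, 0.003, 0, 0],
    [0, 0, 0.005, 0, 0],
    [0, 0, 0.007, 0, 0],
    [0, 0, 0.009, 0, 0],
    [0, 0, 0.0105, 0, 0],
    [0, 0, 0.012, 0, 0],
    [0, 0, 0.0135, 0, 0],
    [0, 0, 0.0145, 0, 0],
  ],
)

```text
clock: 12.1
tcp_pos: [0.4078, -0.3023, 0.3293]
orientation: [0.369, 3.117, -0.003]
contact_force: [-2.0, -3.2, 6.9]
grip_width: 0.0002
gripper_force: 3.5
```

```bash
python3 track.py h
```

```text
h {'side': (0, 14, 0.816), 'top': (3, 3, 0.974)} [ 0.40784715 -0.30234402  0.32925092] [-1.09551323 -3.18534275  4.97700921] 12.2
```

Request:
carry_out(
  moves=[
    [0, 0, 0.0005, 0, 0],
    [0, 0, 0.001, 0, 0],
    [0, 0, 0.0015, 0, 0],
    [0, 0, 0.0017, 0, 0],
    [0, 0, 0.0017, 0, 0],
    [0, 0, 0.0017, 0, 0],
    [0, 0, 0.0017, 0, 0],
    [0, 0, 0.0017, 0, 0],
  ],
)

```text
clock: 13.0
tcp_pos: [0.4078, -0.3025, 0.3276]
orientation: [0.369, 3.117, -0.004]
contact_force: [-0.5, -3.4, 5.5]
grip_width: -0.0
gripper_force: 3.0
```

```bash
python3 track.py i
```

```text
i {'side': (0, 16, 0.793), 'top': (4, 4, 0.965)} [ 0.40782185 -0.30254583  0.32764286] [-1.54183934 -3.86830589  5.88974638] 13.1
```

Request:
carry_out(
  moves=[
    [0, 0, 0, 0, 0],
    [0, 0, 0, 0, 0],
    [0, 0, 0, 0, 0],
    [0, 0, 0, 0, 0],
    [0, 0, 0, 0, 0],
    [0, 0, 0, 0, 0],
    [0, 0, 0, 0, 0],
    [0, 0, 0, 0, 0],
  ],
)

```text
clock: 13.9
tcp_pos: [0.4078, -0.3025, 0.3277]
orientation: [0.369, 3.117, -0.004]
contact_force: [-0.7, -4.7, 5.4]
grip_width: -0.0004
gripper_force: 3.0
```

Request:
carry_out(
  moves=[
    [0, 0, 0, 0, 0],
    [0, 0, 0, 0, 0],
    [0, 0, 0, 0, 0],
    [0, 0, 0, 0, 0],
    [0, 0, 0, 0, 0],
    [0, 0, 0, 0, 0],
    [0, 0, 0, 0, 0],
    [0, 0, 0, 0, 0],
  ],
)

```text
clock: 14.7
tcp_pos: [0.4078, -0.3025, 0.3276]
orientation: [0.369, 3.117, -0.004]
contact_force: [-1.2, -4.5, 5.8]
grip_width: -0.0
gripper_force: 3.0
```

```bash
python3 track.py j
```

```text
j {'side': (0, 22, 0.805), 'top': (5, 5, 0.945)} [ 0.40782363 -0.30251661  0.32764322] [-1.31398983 -3.58535296  6.48369899] 14.8
```

Request:
carry_out(
  moves=[
    [0, 0, 0, 0, 0],
    [0, 0, 0, 0, 0],
    [0, 0, 0, 0, 0],
    [0, 0, 0, 0, 0],
    [0, 0, 0, 0, 0],
    [0, 0, 0, 0, 0],
    [0, 0, -0.02, 0, 0],
    [0, 0, -0.05, 0, 0],
  ],
)

```text
clock: 15.6
tcp_pos: [0.4072, -0.3006, 0.3759]
orientation: [-0.368, -3.117, -0.001]
contact_force: [1.4, -1.0, -0.8]
grip_width: 0.0001
gripper_force: 0.0
```

Request:
carry_out(
  moves=[
    [0.01, 0, -0.04, 0, 0],
    [0.02, 0, -0.08, 0, 0],
    [0.03, 0, -0.12, 0, 0],
    [0.04, 0, -0.15, 0, 0],
    [0.04, 0, -0.18, 0, 0],
    [0.04, 0, -0.18, 0, 0],
    [0.04, 0, -0.18, 0, 0],
    [0.04, 0, -0.18, 0, 0],
  ],
)

```text
clock: 16.4
tcp_pos: [0.3686, -0.2915, 0.5553]
orientation: [-0.367, -3.118, -0.001]
contact_force: [-0.4, 0.4, -0.4]
grip_width: -0.0001
gripper_force: 0.0
```

Request:
carry_out(
  moves=[
    [0, 0, 0, 0, 0],
    [0, 0, 0, 0, 0],
    [0, 0, 0, 0, 0],
    [0, 0, 0, 0, 0],
    [0, 0, 0, 0, 0],
    [0, 0, 0, 0, 0],
    [0, 0, 0, 0, 0],
    [0, 0, 0, 0, 0],
  ],
)

```text
clock: 17.2
tcp_pos: [0.3687, -0.2918, 0.5565]
orientation: [0.368, 3.12, 0.0]
contact_force: [-0.6, -0.1, -1.6]
grip_width: -0.0001
gripper_force: 0.0
```

```bash
python3 track.py k; python3 - <<'E'
import cv2,numpy as np
a=cv2.imread('pics/side_k.png')[140:215,262:312];b=cv2.imread('pics/side_g.png')[140:215,262:312]
cv2.imwrite('pics/z7.png',cv2.resize(np.hstack([b,a]),None,fx=8,fy=8,interpolation=2))
E
```

```text
k {'side': (0, 27, 0.821), 'top': (6, 6, 0.93)} [ 0.36869533 -0.29178928  0.55650023] [-0.0975586  -0.06996155  0.44383814] 17.3
```

View pics/z7.png

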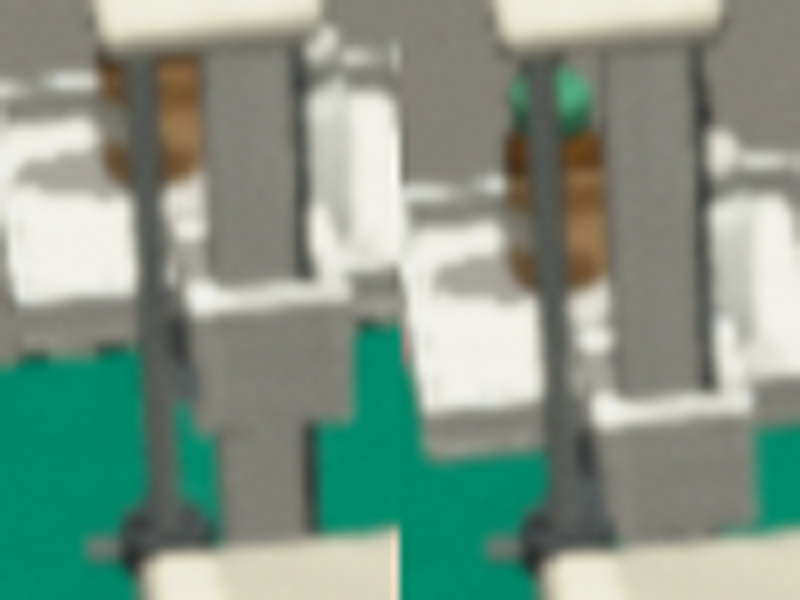

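The right half shows the sleeve locked with its front face at y≈405–525. The total drop is 27 px, about 52.4 mm or four notches. Allowing for depth, that puts the carriage origin within about 0 to +5 mm of the collar. It is at rest and the robot is clear, so I'm handing in.

```bash
python3 -c "
from bench import r
print(r.hand_in())"
```

```text
the job is handed in; nothing more can be done
None
```

I lowered the tray four notches (about 52 mm) and handed the job in; the verdict wasn't shown. The carriage is locked at the notch I judged nearest the collar, roughly 0 to 5 mm off, though one rough reading put it near 8 mm (limit 8.5 mm). The arm was clear at the end, and the press readings stayed around 7 N.

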